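# Draw the flat bar out of the draining bin and lay it in the tray

## Task

Two long pieces of rack hardware lean in the blue draining bin, each sticking out through a slot in the bin's wall: a wide flat bar and a thin square rod. Draw the wide flat bar out through its slot and lay it flat in the shallow grey tray, along the tray's middle line, letting go only once it is down in the tray. Leave the thin rod where it is.

Things in the scene. Friction and masses are not known exactly. Their poses are not given: they have to be found in the camera images.
- bar_center (a point): Centre of the wide flat aluminium bar, 260 (its x) by 20 (y) by 8 mm thick (z), 0.11 kg, in either slot. It leans about 17 degrees, broad face up: the +x end stands on the bin floor, the upper -x end sticks out about 95 mm through the slot. Pinch it there across its width, 88 mm from its centre (55 from the wall), where its middle is about 73 mm above the table.
- rod_center (a point): Centre of the thin square steel rod, 260 mm long (its x), 8 by 8 mm, leaning in the same way in the other slot, 100 mm beside the bar. Not to be disturbed.
- bin: Blue open-topped bin, fixed, 162 (x) by 200 (y) mm, 95 high, walls and floor 5 thick. Origin: centre of underside. Its -x wall, which faces the robot's right, has two slots at y = -50 and +50 mm, each 34 mm wide, open from 50 to 84 mm above the table and closed by the rim above: a bar cannot be lifted straight out.
- tray: Shallow grey plastic tray, fixed to the bench on the robot's right, 328 mm (x, its length) by 128 mm (y) outside, walls 4 mm thick and 14 mm high, floor 4 mm thick. Origin: centre of its underside, z up.

How it is judged:
By the outcome, as a careful person would: the job done as asked, in the order asked, and still so for the second after the job is handed in, with the robot touching nothing.
It also fails if it takes over 32 s, if anything falls off the work surface, if the arm or the gripper's body presses on something with over 40 N, if the wrist force passes 120 N, or if a joint passes its speed limit or range.

## Robot

A 6-joint arm with a two-finger parallel gripper is mounted at the origin on the work surface. World frame = base frame: x ahead of the robot, y to its left, z up, the work surface at z = 0. Lengths are in m, angles in rad, forces in N, time in s.
With the tool pointing down it reaches from about 0.275 to 0.725 m from the base axis. Payload 15.9 kg.
Tool frame: the origin (TCP) lies at the very end of the fingers, on their centre line; the grasp point (between the pads) lies 19 mm behind it (robot.grip_point_offset is the distance from the TCP to the grasp point, in m); y points along the fingers, z is the direction in which the jaws open and shut, and the axes are right-handed (so a half turn about y gives the same grasp; the last joint's range is limited). The gripper opens to 85 mm and grips with 20 to 120 N. Pads are 22 mm wide; open, the fingers measure 114 mm over their backs; the gripper's body (76 mm by 85 mm) begins 54 mm behind the grasp point. The pads swing forward as they close: fully open they stand 13 mm farther back than shut.
Start: joints at [1.116, 0.213, -0.034, 1.323, 0, 1.571], TCP at [0.22, 0.449, 0.231] pointing down, gripper open.
Joint ranges: [-2.98, 2.98], [-0.74, 1.72], [-1.14, 1.35], [-2.1, 2.04], [-1.57, 1.44], [-3.14, 3.14]. Speed limits (rad/s): [1.89, 1.89, 2.39, 2.57, 3.14, 3.14].

## Interface

Orientations are given as a rotation vector (axis times angle).
In Python, from cell import robot gives the robot as it stands.
- The arm moves only by the tool move_arm, never from a script. Its arguments are lists of equal length, an entry for each row: "jaw": the closure, from -1 (fully open) to 1 (shut), so that 0 is half open; "xyz": the shift along the tool's x, y, z in cm, a list of three; "delta_rot": the turn, a rotation vector about the tool's x, y, z in degrees, a list of three. A call has 1 to 12 rows; each row shifts and turns the commanded pose from where the row before left it, along the tool's axes as they then stand; what a row does not reach is not made up. A row lasts 1/12 s, in which the tool goes at most 41.7 mm and 7.16 degrees, less where a joint would pass 70% of its speed; a pose out of reach is approached as far as the arm can. A call with a gripper value outside its range is refused whole. The fingers move at their own pace and stop on an object; "force" is the grip in N (left out, the last holds). Time passes only in rows, so rows that do not move let the fingers close. It gives the time, the measured TCP pose, the force and the opening at its end, in the units of the state.
- robot.get_obs(): the state, without advancing time (a new reading comes with each control period).
- robot.grab_frame(name): name is "side" or "top" or "wrist"; returns a dict with "pixels" (384x512x3 uint8, red, green, blue), "K" (3x3 intrinsics, pixels), "rvec" (rotation vector, rad) and "tvec" (3), from world to camera coordinates, as OpenCV has them. Camera axes: x right, y down, z forward; pixel columns grow to the right and rows downward; lengths in m; the calibration is good to about 2 mm. A picture is of the moment at which its call begins. There is no depth.
- robot.finish_job(): hands the job in, once; it reports no verdict.
The state is a dict: "time_s": time; "q": joint angles; "dq": joint speeds; "effort": joint torques, N m; "tcp_pos": TCP position; "eef_rot": TCP orientation; "force": force on the tool from outside, world axes, zero at the start; "moment": the same for the moment, N m; "finger_gap": opening from 0.0 (shut) to 1.0 (fully open).
Only numpy, scipy, OpenCV 4.12 (cv2) and the standard library are available. Lean on these libraries where they do the work, as an engineer would, in place of code of your own. Each camera call takes 0.05 s, during which the arm holds its last target.

## Working session

There is one attempt and no reset: what is moved stays moved. The work goes in short steps, Python scripts to look and compute and a tool call to move; the robot and the scene stay as the last step left them, time stands still between calls to the robot, and variables do not carry over. Pictures are saved under pics/ and viewed, and the job is handed in when it is done.

Besides the shell and the picture viewer there is one more tool, called by a JSON object that holds its "api" and its "payload", one argument or row to a line. move_arm: Moves the arm, as the interface text tells. Its arguments: {"type":"object","properties":{"jaw":{"type":"array","items":{"type":"number"}},"xyz":{"type":"array","items":{"type":"array","items":{"type":"number"}}},"delta_rot":{"type":"array","items":{"type":"array","items":{"type":"number"}}},"force":{"type":"number"}},"required":["jaw","xyz","delta_rot"]}

```bash
ls; mkdir -p pics
cat > h.py <<'E'
import numpy as np,cv2
from cell import robot
def snap(n,f):
    d=robot.grab_frame(n); cv2.imwrite('pics/'+f+'.png',cv2.cvtColor(d['pixels'],cv2.COLOR_RGB2BGR)); np.savez('pics/'+f+'.npz',**d); return d
def load(f): return dict(np.load('pics/'+f+'.npz'))
def ray(d,u,v):
    R=cv2.Rodrigues(np.array(d['rvec'],float))[0];t=np.array(d['tvec'],float).ravel()
    c=-R.T@t; r=R.T@np.linalg.inv(d['K'])@np.array([u,v,1.]); return c,r
def atz(d,u,v,z):
    c,r=ray(d,u,v); return c+r*(z-c[2])/r[2]
def proj(d,P):
    return cv2.projectPoints(np.array(P,float).reshape(-1,3),np.array(d['rvec'],float),np.array(d['tvec'],float),d['K'],None)[0].reshape(-1,2)
def crop(f,o,x0,y0,x1,y1,s):
    im=cv2.imread('pics/'+f+'.png')[y0:y1,x0:x1]; cv2.imwrite('pics/'+o+'.png',cv2.resize(im,None,fx=s,fy=s,interpolation=cv2.INTER_CUBIC))
E
python3 - <<'E'
from h import *
for n in('top','side','wrist'): snap(n,n+'0')
o=robot.get_obs();print(o)
E
```

```text
pics
{'time_s': 0.15, 'q': array([ 1.11603542e+00,  2.13251214e-01, -3.48645802e-02,  1.32348311e+00,
        2.09289305e-05,  1.57079706e+00]), 'dq': array([-6.01352285e-04, -1.10620653e-03,  1.81265534e-03, -5.31350419e-06,
       -5.24112362e-04,  1.14695710e-03]), 'effort': array([-1.25138562e-03, -6.86405468e+01,  4.87251520e+01,  1.29827490e-02,
       -1.22897513e-04, -1.85934289e-05]), 'tcp_pos': array([0.21951344, 0.44897243, 0.23094579]), 'eef_rot': array([-1.54199983,  0.35680844, -0.35648994]), 'force': array([-0.11932446,  0.82038256, -0.67048274]), 'moment': array([ 0.03525389, -0.00497488, -0.0030155 ]), 'finger_gap': 1.0001297769266209}
```

View pics/top0.png

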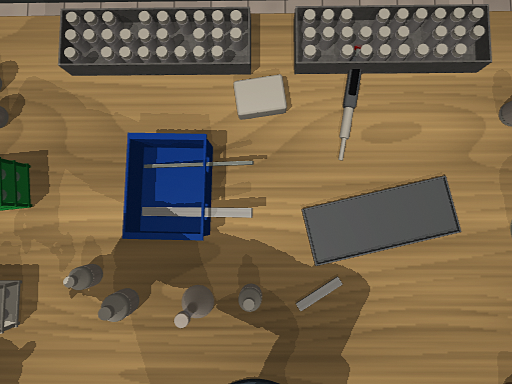

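View pics/side0.png

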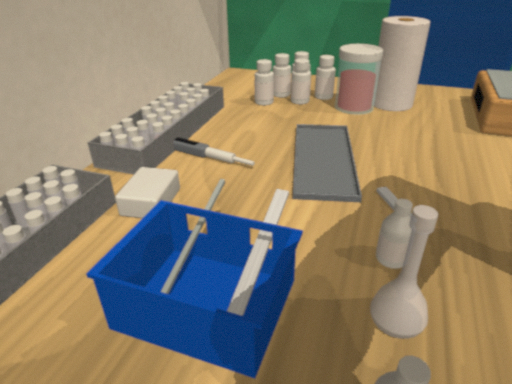

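View pics/wrist0.png

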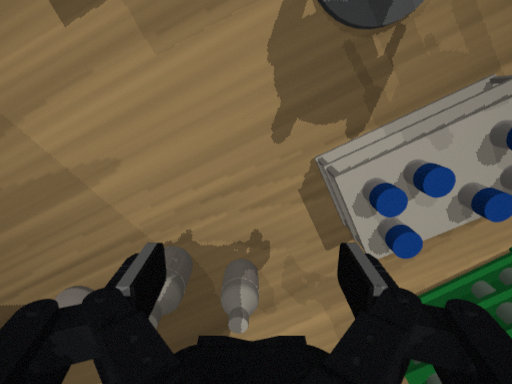

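Run:
```python
from h import *
crop('top0','t1',115,125,275,245,5)
crop('top0','t2',290,165,470,275,4)
crop('side0','s1',80,170,310,384,3)
d=load('top0')
print(ray(d,256,192)[0], proj(d,[[0,0,0],[.22,.449,.23],[.4,.1,0],[.4,-.1,0]]))
```

```text
[ 0.48242283 -0.0275692   0.85191306] [[255.26398707 446.04138497]
 [-29.38704806 384.00713926]
 [210.62530503 256.51781188]
 [300.30913859 256.61723537]]
```

View pics/t1.png

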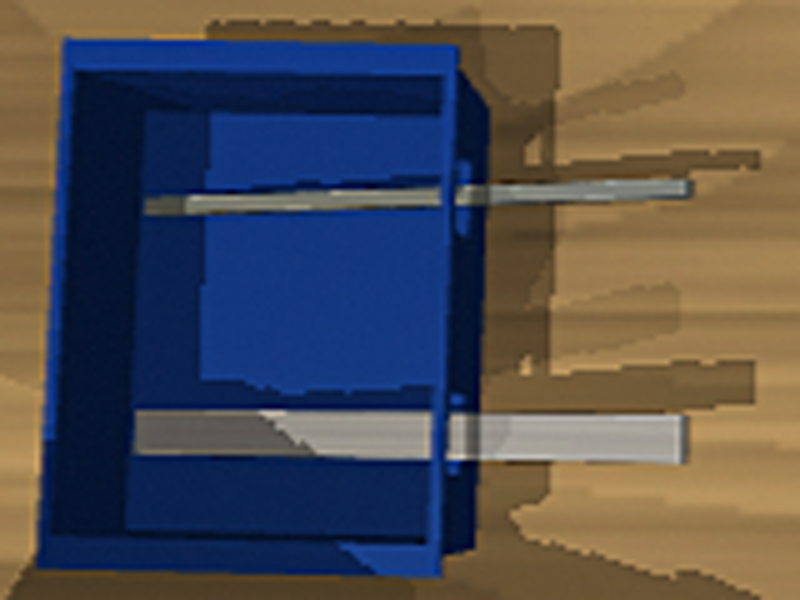

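View pics/t2.png

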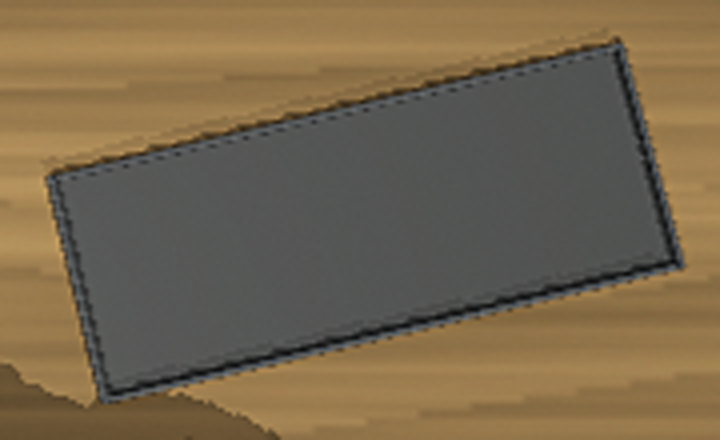

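View pics/s1.png

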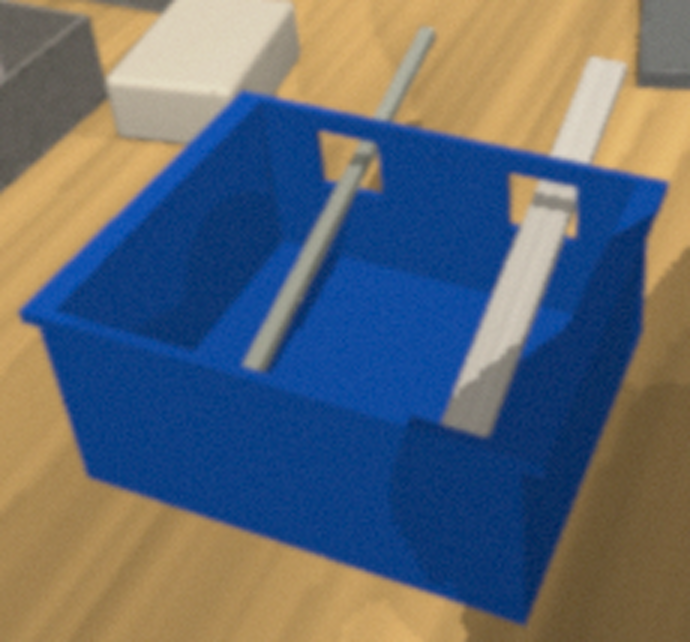

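Run:
```python
from h import *
d=load('top0')
A=lambda c,x0,y0,s,z:np.array([atz(d,x0+(u+.5)/s-.5,y0+(v+.5)/s-.5,z) for u,v in c])
def rep(n,P):
    print(n,P.round(4).tolist(),'c',P.mean(0).round(4)); print([round(float(np.linalg.norm(P[i]-P[i-1])),4) for i in range(len(P))])
rep('bin',A([(65,38),(459,45),(441,577),(38,567)],115,125,5,.095))
T=A([(50,173),(620,40),(683,267),(103,402)],290,165,4,.014);rep('tray',T)
e=(T[1]-T[0]+T[2]-T[3]);print('tray yaw deg',np.degrees(np.arctan2(e[1],e[0])))
up=A([(687,417),(685,463)],115,125,5,.089);lo=A([(137,410),(133,455)],115,125,5,.013)
rep('up',up);rep('lo',lo)
v=lo.mean(0)-up.mean(0);L=np.linalg.norm(v);print(L,np.degrees(np.arctan2(v[1],v[0])),np.degrees(np.arcsin(-v[2]/L)))
s=load('side0')
print(proj(s,up),proj(s,lo))
# rod
ur=A([(690,188)],115,125,5,.089);print('rod up',ur)
```

```text
bin [[0.6609, 0.2592, 0.095], [0.6572, 0.0971, 0.095], [0.4417, 0.1018, 0.095], [0.4456, 0.2636, 0.095]] c [0.5513 0.1804 0.095 ]
[0.2153, 0.1622, 0.2155, 0.1619]
tray [[0.5079, -0.1039, 0.014], [0.581, -0.4195, 0.014], [0.4562, -0.4483, 0.014], [0.3831, -0.1314, 0.014]] c [ 0.482  -0.2758  0.014 ]
[0.1278, 0.324, 0.1281, 0.3252]
tray yaw deg -76.9777382875463
up [[0.5055, 0.004, 0.089], [0.4869, 0.0048, 0.089]] c [0.4962 0.0044 0.089 ]
[0.0185, 0.0185]
lo [[0.5112, 0.2529, 0.013], [0.4911, 0.2541, 0.013]] c [0.5012 0.2535 0.013 ]
[0.0201, 0.0201]
0.2604874783697425 88.86050061245233 16.963393927085626
[[277.47915932 188.62790557]
 [288.76359772 190.86140273]] [[211.54487254 349.2897534 ]
 [226.77918612 354.96989151]]
rod up [[0.5987932 0.0028843 0.089    ]]
```

```bash
cat >> h.py <<'E'
from scipy.spatial.transform import Rotation as Ro
def frame(u,sgn=1):  # u: bar dir unit; tool y = -normal
    w=np.array([u[1],-u[0],0]);w/=np.linalg.norm(w); n=np.cross(w,u); n*=np.sign(n[2])
    y=-n; z=sgn*w; x=np.cross(y,z); return Ro.from_matrix(np.c_[x,y,z])
def goto(P,R=None):
    o=robot.get_obs(); R0=Ro.from_rotvec(o['eef_rot']); p=o['tcp_pos']
    print('now',p.round(4),'tool xyz\n',R0.as_matrix().round(3),'t',o['time_s'],'F',o['force'].round(1),'gap',round(o['finger_gap'],3),'q',o['q'].round(2))
    print('shift tool cm',(R0.inv().apply(np.array(P)-p)*100).round(2))
    if R is not None:
        D=R0.inv()*R; print('rot deg',np.degrees(D.as_rotvec()).round(2),'shift in new axes cm',(R.inv().apply(np.array(P)-p)*100).round(2))
U=np.array([.0192,.9563,-.2917]);U/=np.linalg.norm(U)
G=np.array([.4970,.0434,.0729])
E
python3 - <<'E'
from h import *
for s in(1,-1):
    R=frame(U,s); n=-R.as_matrix()[:,1]
    P=G-.004*n; print(s,P); goto(P+n*.10,R)
E
```

```text
1 [0.49697658 0.04223342 0.06907397]
now [0.2195 0.449  0.2309] tool xyz
 [[ 0.898 -0.     0.439]
 [-0.439 -0.001  0.898]
 [-0.    -1.    -0.001]] t 0.15 F [-0.1  0.8 -0.7] gap 1.0 q [ 1.12  0.21 -0.03  1.32  0.    1.57]
shift tool cm [ 41.56   6.64 -21.7 ]
rot deg [ -9.59  64.6  -15.07] shift in new axes cm [33.64 17.18 28.56]
-1 [0.49697658 0.04223342 0.06907397]
now [0.2195 0.449  0.2309] tool xyz
 [[ 0.898 -0.     0.439]
 [-0.439 -0.001  0.898]
 [-0.    -1.    -0.001]] t 0.15 F [-0.1  0.8 -0.7] gap 1.0 q [ 1.12  0.21 -0.03  1.32  0.    1.57]
shift tool cm [ 41.56   6.64 -21.7 ]
rot deg [ -16.96 -113.94   10.79] shift in new axes cm [-33.64  17.18 -28.56]
```

{"api": "move_arm", "payload": {
  "jaw": [0,0,0,0,0,0,0,0,0,0,0,0],
  "xyz": [
    [3.9,0,-0.15],
    [3.9,0,-0.15],
    [3.9,0,-0.15],
    [3.9,0,-0.15],
    [3.9,0,-0.15],
    [3.9,0,-0.15],
    [3.9,0,-0.15],
    [3.9,0,-0.15],
    [3.9,0,-0.15],
    [3.9,0,-0.15],
    [3.9,0,-0.15],
    [3.9,0,-0.15]
  ],
  "delta_rot": [
    [0,4.5,0],
    [0,4.5,0],
    [0,4.5,0],
    [0,4.5,0],
    [0,4.5,0],
    [0,4.5,0],
    [0,4.5,0],
    [0,4.5,0],
    [0,4.5,0],
    [0,4.5,0],
    [0,4.5,0],
    [0,4.5,0]
  ],
  "force": 100
}}

```text
time_s: 1.15
tcp_pos: [0.4916, 0.0868, 0.231]
eef_rot: [-1.285, 1.084, -1.083]
force: [1.1, 0.5, 0.5]
finger_gap: 0.499
```

Run:
```python
from h import *
R=frame(U,1); n=-R.as_matrix()[:,1]
P=G-.004*n; goto(P+n*.10,R)
```

```text
now [0.4916 0.0868 0.231 ] tool xyz
 [[ 0.169 -0.     0.986]
 [-0.986 -0.     0.169]
 [ 0.    -1.    -0.   ]] t 1.15 F [1.1 0.5 0.5] gap 0.499 q [ 0.17  0.21 -0.04  1.32 -0.    1.58]
shift tool cm [1.62 6.63 0.33]
rot deg [ -1.59  10.79 -16.91] shift in new axes cm [-0.47  6.79  0.63]
```

{"api": "move_arm", "payload": {
  "jaw": [0,0,0,0,0],
  "xyz": [
    [0,0,0],
    [0,0,0],
    [0,0,0],
    [0,0,0],
    [0,0,0]
  ],
  "delta_rot": [
    [-0.53,3.6,-5.64],
    [-0.53,3.6,-5.64],
    [-0.53,3.6,-5.64],
    [0,0,0],
    [0,0,0]
  ]
}}

```text
time_s: 1.57
tcp_pos: [0.491, 0.0897, 0.2304]
eef_rot: [-1.42, 1.067, -1.432]
force: [-0.0, -0.0, -0.9]
finger_gap: 0.499
```

Run:
```python
from h import *
R=frame(U,1); n=-R.as_matrix()[:,1]
P=G-.004*n; goto(P+n*.04,R)
```

```text
now [0.491  0.0897 0.2304] tool xyz
 [[-0.012 -0.005  1.   ]
 [-0.957 -0.291 -0.013]
 [ 0.291 -0.957 -0.002]] t 1.5667 F [-0.  -0.  -0.9] gap 0.499 q [ 0.35  0.3   0.04  1.42 -0.27  1.95]
shift tool cm [-0.17 12.81  0.69]
rot deg [-0.02  0.39 -0.03] shift in new axes cm [-0.18 12.81  0.69]
```

{"api": "move_arm", "payload": {
  "jaw": [0,0,0,0,0,0,0],
  "xyz": [
    [-0.2,2.6,0.3],
    [0,2.6,0.2],
    [0,2.6,0.2],
    [0,2.5,0],
    [0,2.5,0],
    [0,0,0],
    [0,0,0]
  ],
  "delta_rot": [
    [0,0.4,0],
    [0,0,0],
    [0,0,0],
    [0,0,0],
    [0,0,0],
    [0,0,0],
    [0,0,0]
  ]
}}

```text
time_s: 2.15
tcp_pos: [0.497, 0.0526, 0.1084]
eef_rot: [-1.415, 1.074, -1.44]
force: [0.5, -0.2, 0.3]
finger_gap: 0.505
```

Run:
```python
from h import *
R=frame(U,1); n=-R.as_matrix()[:,1]
P=G-.004*n; goto(P,R)
snap('wrist','w1');snap('side','s2');crop('s2','s2c',150,80,330,260,4)
```

```text
now [0.497  0.0526 0.1084] tool xyz
 [[-0.022 -0.006  1.   ]
 [-0.956 -0.291 -0.023]
 [ 0.291 -0.957  0.001]] t 2.15 F [ 0.5 -0.2  0.3] gap 0.505 q [ 0.28  0.34 -0.21  1.1  -0.28  1.89]
shift tool cm [-0.16  4.06  0.02]
rot deg [ 0.01 -0.17 -0.05] shift in new axes cm [-0.16  4.06  0.02]
```

View pics/w1.png

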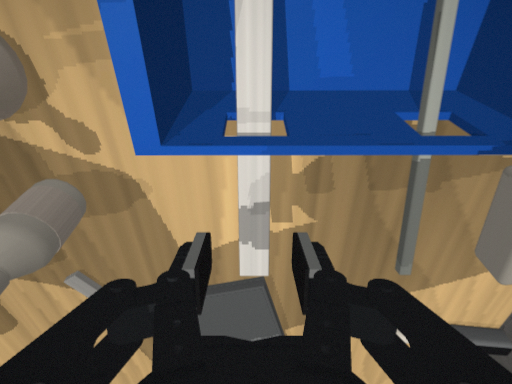

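View pics/s2c.png

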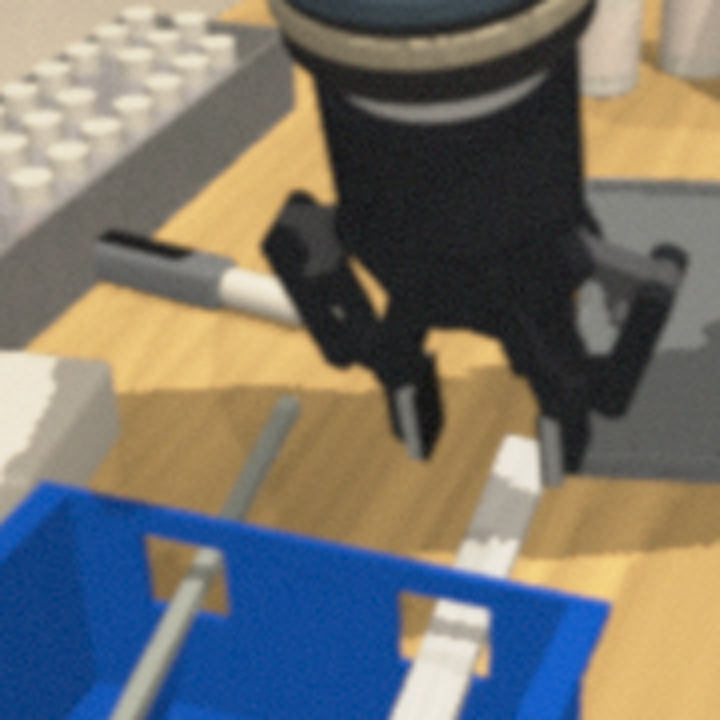

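{"api": "move_arm", "payload": {
  "jaw": [0,0,0,0,0,1,1,1,1,1,1,1],
  "xyz": [
    [-0.15,1.35,0],
    [0,1.35,0],
    [0,1.35,0],
    [0,0,0],
    [0,0,0],
    [0,0,0],
    [0,0,0],
    [0,0,0],
    [0,0,0],
    [0,0,0],
    [0,0,0],
    [0,0,0]
  ],
  "delta_rot": [
    [0,-0.2,0],
    [0,0,0],
    [0,0,0],
    [0,0,0],
    [0,0,0],
    [0,0,0],
    [0,0,0],
    [0,0,0],
    [0,0,0],
    [0,0,0],
    [0,0,0],
    [0,0,0]
  ],
  "force": 100
}}

```text
time_s: 3.25
tcp_pos: [0.4979, 0.0428, 0.0694]
eef_rot: [-1.415, 1.07, -1.439]
force: [2.8, 1.5, 3.0]
finger_gap: 0.192
```

Run:
```python
from h import *
R=frame(U,1); n=-R.as_matrix()[:,1]
P=G-.004*n; goto(P,R)
snap('wrist','w2');snap('side','s3');crop('s3','s3c',190,120,310,240,6)
```

```text
now [0.4979 0.0428 0.0694] tool xyz
 [[-0.02  -0.004  1.   ]
 [-0.956 -0.292 -0.02 ]
 [ 0.292 -0.957  0.002]] t 3.25 F [2.8 1.5 3. ] gap 0.192 q [ 0.26  0.37 -0.28  1.   -0.28  1.87]
shift tool cm [ 0.05  0.05 -0.09]
rot deg [-0.13 -0.02 -0.01] shift in new axes cm [ 0.05  0.05 -0.09]
```

View pics/w2.png

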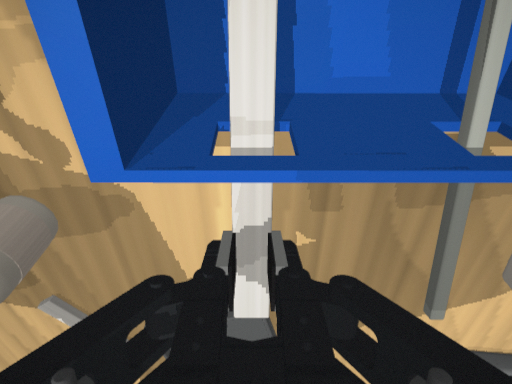

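View pics/s3c.png

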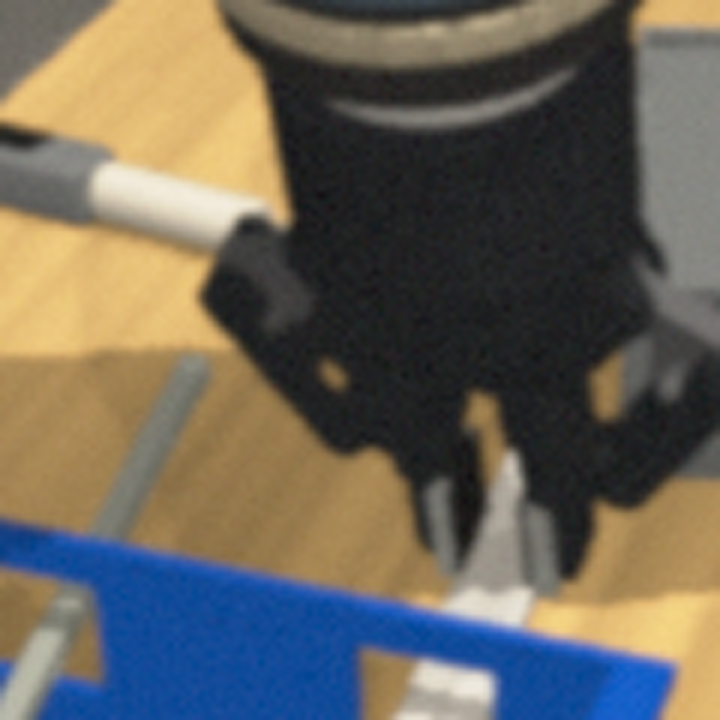

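The wrist picture shows the bar (columns 235–272) held between the pads, with its end near row 318. The side crop agrees. I'll try a short pull along the bar.

{"api": "move_arm", "payload": {
  "jaw": [1,1,1,1,1,1],
  "xyz": [
    [0,-0.15,0],
    [0.5,0,0],
    [1,0,0],
    [1,0,0],
    [1,0,0],
    [0,0,0]
  ],
  "delta_rot": [
    [0,0,0],
    [0,0,0],
    [0,0,0],
    [0,0,0],
    [0,0,0],
    [0,0,0]
  ]
}}

```text
time_s: 3.85
tcp_pos: [0.4967, 0.0076, 0.0815]
eef_rot: [-1.416, 1.071, -1.441]
force: [-0.7, -0.5, 1.3]
finger_gap: 0.19
```

Run:
```python
from h import *
goto(G)
snap('wrist','w3');snap('side','s4');crop('s4','s4c',190,120,310,240,6)
```

```text
now [0.4967 0.0076 0.0815] tool xyz
 [[-0.021 -0.005  1.   ]
 [-0.956 -0.292 -0.021]
 [ 0.292 -0.956  0.002]] t 3.85 F [-0.7 -0.5  1.3] gap 0.19 q [ 0.2   0.34 -0.3   1.   -0.29  1.8 ]
shift tool cm [-3.68 -0.23 -0.05]
```

View pics/w3.png

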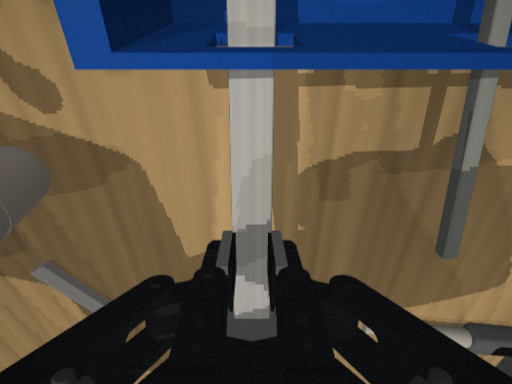

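View pics/s4c.png

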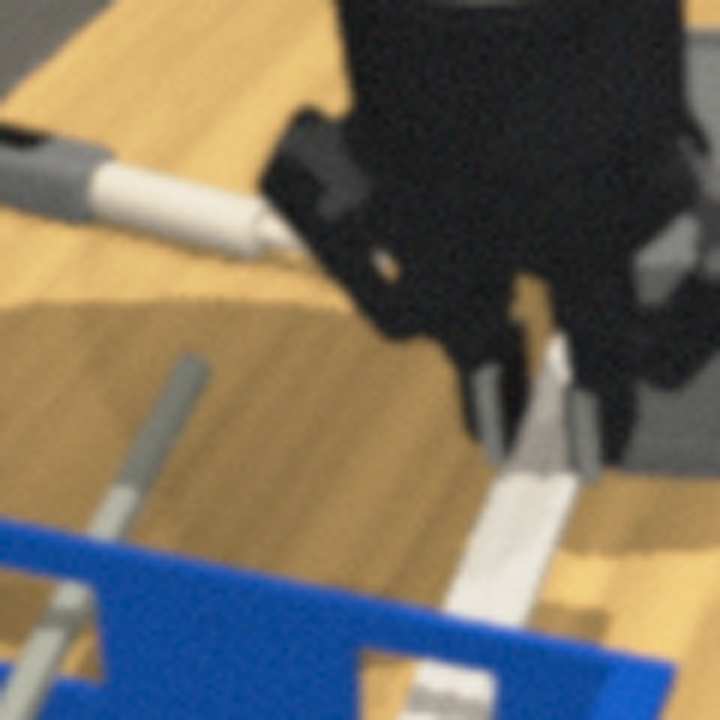

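The bar came along without slipping in the jaws, and the rod hasn't moved. I'll carry on drawing it out.

{"api": "move_arm", "payload": {
  "jaw": [1,1,1,1,1,1,1,1,1,1,1,1],
  "xyz": [
    [1,0,0],
    [1.6,0,0],
    [1.6,0,0],
    [1.6,0,0],
    [1.6,0,0],
    [1.6,0,0],
    [1.6,0,0],
    [1.6,0,0],
    [1.6,0,0],
    [1.6,0,0],
    [1.6,0,0],
    [0,0,0]
  ],
  "delta_rot": [
    [0,0,0],
    [0,0,0],
    [0,0,0],
    [0,0,0],
    [0,0,0],
    [0,0,0],
    [0,0,0],
    [0,0,0],
    [0,0,0],
    [0,0,0],
    [0,0,0],
    [0,0,0]
  ]
}}

```text
time_s: 4.95
tcp_pos: [0.4935, -0.1552, 0.1312]
eef_rot: [-1.415, 1.07, -1.441]
force: [-0.2, -0.1, -0.5]
finger_gap: 0.186
```

Run:
```python
from h import *
goto(G)
snap('wrist','w4');snap('side','s5');snap('top','t5')
a=cv2.imread('pics/s5.png');b=cv2.imread('pics/t5.png')
cv2.imwrite('pics/c5.png',cv2.resize(np.vstack([a[:300],b[100:300]]),None,fx=1.15,fy=1.15))
```

```text
now [ 0.4935 -0.1552  0.1312] tool xyz
 [[-0.021 -0.004  1.   ]
 [-0.956 -0.293 -0.021]
 [ 0.293 -0.956  0.002]] t 4.95 F [-0.2 -0.1 -0.5] gap 0.186 q [-0.13  0.25 -0.28  1.01 -0.3   1.46]
shift tool cm [-20.7   -0.24  -0.09]
```

View pics/w4.png

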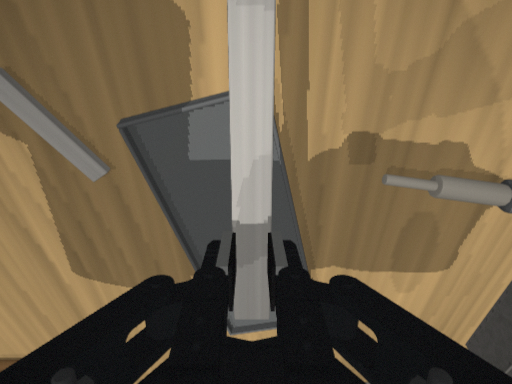

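View pics/c5.png

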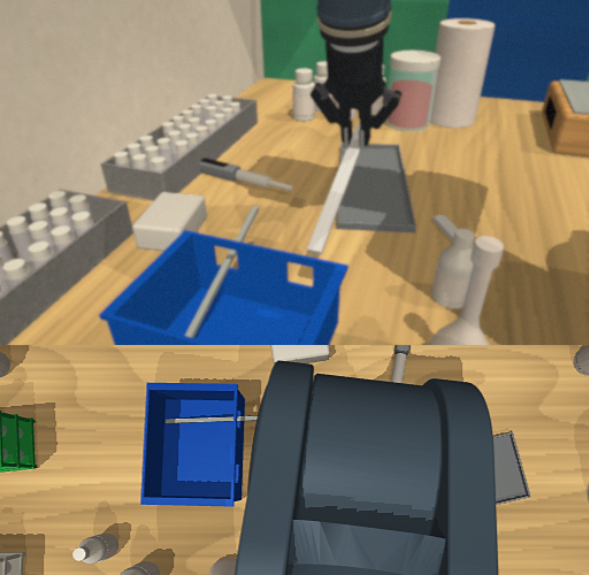

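The bar is clear of the bin: the slot is empty and the bar's lower end shows at about (318,245). The rod hasn't moved. Next I'll level the bar and turn it to the tray's direction.

```bash
cat >> h.py <<'E'
yaw=np.radians(-77.0);ET=np.array([np.cos(yaw),np.sin(yaw),0]);TC=np.array([.482,-.2758,0])
RT=frame(-ET,1);PT=TC+.0875*ET+[0,0,.0045]
E
python3 - <<'E'
from h import *
print(PT,RT.as_matrix()); goto(PT+[0,0,.06],RT)
E
```

```text
[ 0.50168322 -0.36105738  0.0045    ] [[ 0.22495105  0.          0.97437006]
 [-0.97437006  0.          0.22495105]
 [ 0.         -1.          0.        ]]
now [ 0.4933 -0.1528  0.1302] tool xyz
 [[-0.019 -0.005  1.   ]
 [-0.956 -0.292 -0.02 ]
 [ 0.292 -0.957  0.001]] t 5.1 F [ 0.3  0.2 -0.8] gap 0.184 q [-0.12  0.25 -0.28  1.01 -0.29  1.46]
shift tool cm [17.98 12.35  1.25]
rot deg [  2.04 -14.05  16.88] shift in new axes cm [20.48  6.57 -3.87]
```

{"api": "move_arm", "payload": {
  "jaw": [1,1,1,1,1,1,1],
  "xyz": [
    [1,0,0],
    [1,0,0],
    [1,0,0],
    [1,0,0],
    [1,0,0],
    [0,0,0],
    [0,0,0]
  ],
  "delta_rot": [
    [0.41,-2.81,3.38],
    [0.41,-2.81,3.38],
    [0.41,-2.81,3.38],
    [0.41,-2.81,3.38],
    [0.41,-2.81,3.38],
    [0,0,0],
    [0,0,0]
  ]
}}

```text
time_s: 5.68
tcp_pos: [0.4974, -0.202, 0.1386]
eef_rot: [-1.308, 1.042, -1.041]
force: [0.3, 0.3, -1.6]
finger_gap: 0.186
```

Run:
```python
from h import *
goto(PT+[0,0,.06],RT)
```

```text
now [ 0.4974 -0.202   0.1386] tool xyz
 [[ 0.224 -0.     0.975]
 [-0.975  0.     0.224]
 [-0.    -1.    -0.   ]] t 5.6833 F [ 0.3  0.3 -1.6] gap 0.186 q [-0.39  0.32 -0.13  1.12 -0.    0.96]
shift tool cm [15.6   7.41 -3.13]
rot deg [ 0.02 -0.08 -0.01] shift in new axes cm [15.59  7.41 -3.16]
```

{"api": "move_arm", "payload": {
  "jaw": [1,1,1,1,1,1,1,1,1,1],
  "xyz": [
    [1.3,0,-0.4],
    [2.6,0,-0.55],
    [2.6,0,-0.55],
    [2.6,1,-0.55],
    [2.6,1.6,-0.55],
    [2.6,1.6,-0.55],
    [1.3,1.6,0],
    [0,1.6,0],
    [0,0,0],
    [0,0,0]
  ],
  "delta_rot": [
    [0,-0.1,0],
    [0,0,0],
    [0,0,0],
    [0,0,0],
    [0,0,0],
    [0,0,0],
    [0,0,0],
    [0,0,0],
    [0,0,0],
    [0,0,0]
  ]
}}

```text
time_s: 6.52
tcp_pos: [0.502, -0.359, 0.0646]
eef_rot: [-1.309, 1.04, -1.037]
force: [0.5, -0.4, -0.7]
finger_gap: 0.188
```

Run:
```python
from h import *
goto(PT+[0,0,.02],RT)
snap('wrist','w6');snap('side','s6');snap('top','t6')
crop('s6','s6c',220,60,400,230,4);crop('t6','t6c',260,160,480,290,3)
```

```text
now [ 0.502  -0.359   0.0646] tool xyz
 [[ 0.228 -0.001  0.974]
 [-0.974  0.001  0.228]
 [-0.001 -1.    -0.001]] t 6.5167 F [ 0.5 -0.4 -0.7] gap 0.188 q [-0.62  0.53 -0.    1.04 -0.    0.72]
shift tool cm [ 0.19  4.01 -0.07]
rot deg [ 0.07  0.16 -0.07] shift in new axes cm [ 0.19  4.01 -0.08]
```

View pics/w6.png

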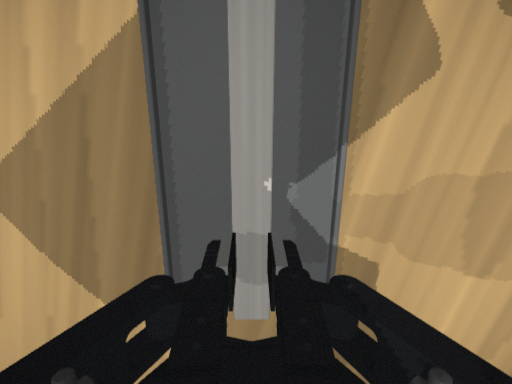

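View pics/s6c.png

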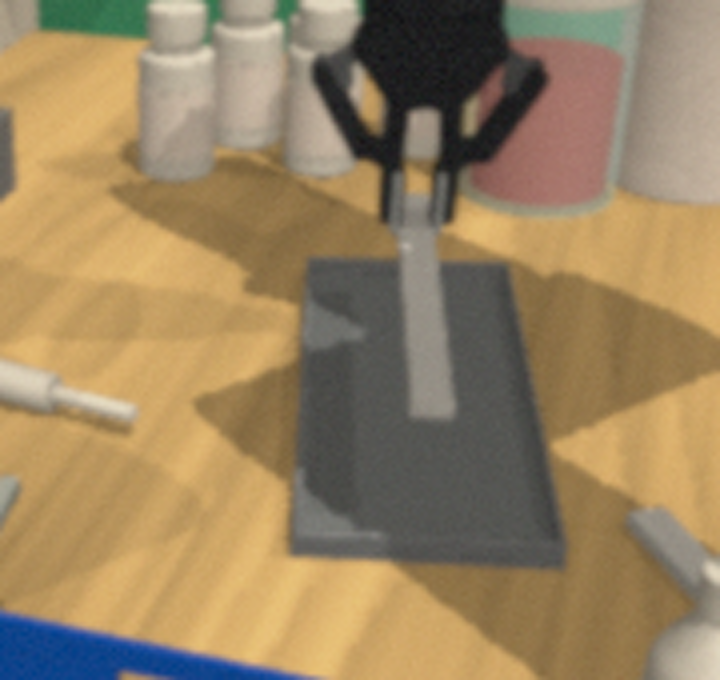

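View pics/t6c.png

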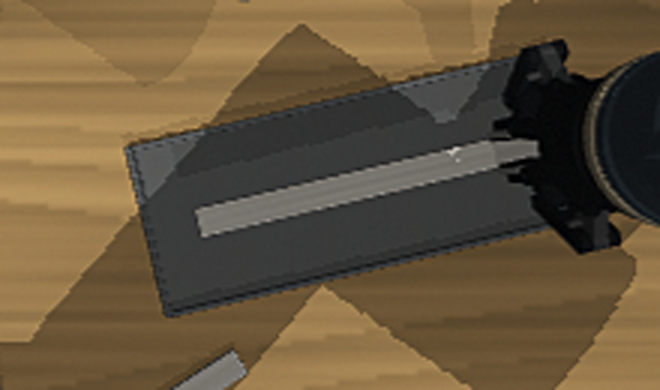

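Run:
```python
from h import *
p=np.array([.502,-.359,.0646]);u=np.array([-.228,.974,.001]);w=np.array([.974,.228,0])
e=p+u*.2175
for dz in (-.0005,.0075):
  for s in(-1,1):
    q=e+[0,0,dz]+s*.01*w
    print(dz,s,(proj(load('t6'),q)[0]-[260,160]+.5)*3,(proj(load('s6'),q)[0]-[220,60]+.5)*4)
```

```text
-0.0005 -1 [201.92053265 237.76301121] [454.78542671 415.73753076]
-0.0005 1 [194.8336066  209.25367733] [411.39468727 414.03889975]
0.0075 -1 [203.75482221 238.36186223] [456.38306753 400.54973249]
0.0075 1 [196.59059427 209.55712819] [412.73307137 398.87903203]
```

The predicted far-end corners fall within about 3 crop pixels (about 1.5 mm) of those seen, at (409–457, 418) in the side crop and (202,237) in the top crop. So the bar is level and centred. Lowering now.

{"api": "move_arm", "payload": {
  "jaw": [1,1,1,1,1,1,1,1],
  "xyz": [
    [0.2,1,-0.1],
    [0,1.5,0],
    [0,1.2,0],
    [0,0.8,0],
    [0,0.5,0],
    [0,0.4,0],
    [0,0,0],
    [0,0,0]
  ],
  "delta_rot": [
    [0,0.1,0],
    [0,0,0],
    [0,0,0],
    [0,0,0],
    [0,0,0],
    [0,0,0],
    [0,0,0],
    [0,0,0]
  ]
}}

```text
time_s: 7.33
tcp_pos: [0.502, -0.363, 0.0115]
eef_rot: [-1.308, 1.039, -1.041]
force: [0.0, -0.3, -0.7]
finger_gap: 0.19
```

Run:
```python
from h import *
goto(PT,RT)
```

```text
now [ 0.502  -0.363   0.0115] tool xyz
 [[ 0.225  0.001  0.974]
 [-0.974 -0.     0.225]
 [ 0.    -1.     0.001]] t 7.3333 F [ 0.  -0.3 -0.7] gap 0.19 q [-0.63  0.58 -0.07  0.92  0.    0.72]
shift tool cm [-0.2   0.7   0.02]
rot deg [-0.05  0.02  0.02] shift in new axes cm [-0.2   0.7   0.02]
```

{"api": "move_arm", "payload": {
  "jaw": [1,1,1,1,1,1],
  "xyz": [
    [-0.2,0.3,0],
    [0,0.2,0],
    [0,0.1,0],
    [0,0,0],
    [0,0,0],
    [0,0,0]
  ],
  "delta_rot": [
    [0,0,0],
    [0,0,0],
    [0,0,0],
    [0,0,0],
    [0,0,0],
    [0,0,0]
  ]
}}

```text
time_s: 7.83
tcp_pos: [0.5015, -0.3609, 0.0059]
eef_rot: [-1.307, 1.039, -1.041]
force: [-2.7, 2.9, 8.8]
finger_gap: 0.188
```

Run:
```python
from h import *
goto(PT,RT)
snap('side','s7');crop('s7','s7c',260,80,400,210,5)
```

```text
now [ 0.5015 -0.3609  0.0059] tool xyz
 [[ 0.225  0.001  0.974]
 [-0.974  0.     0.225]
 [ 0.    -1.     0.001]] t 7.8333 F [-2.7  2.9  8.8] gap 0.188 q [-0.62  0.58 -0.08  0.91  0.    0.72]
shift tool cm [0.02 0.14 0.01]
rot deg [-0.07  0.02  0.01] shift in new axes cm [0.02 0.14 0.01]
```

View pics/s7c.png

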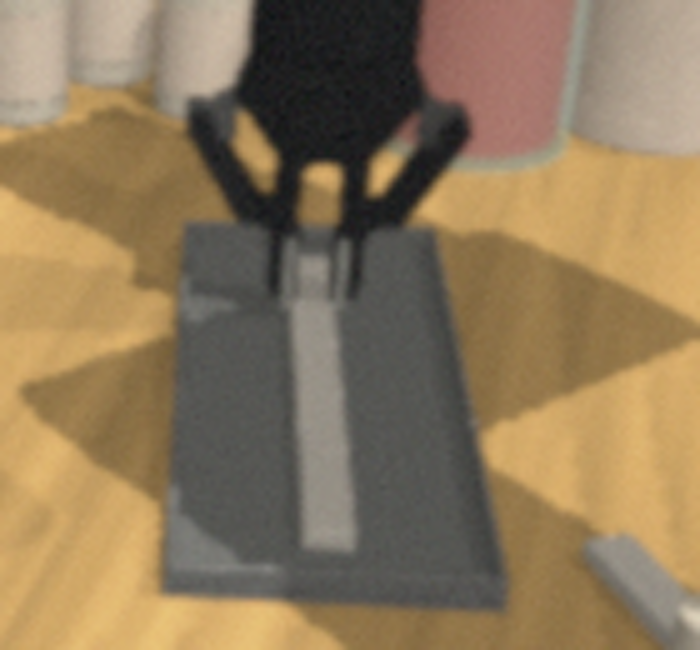

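The pads hold the bar inside the tray walls, and contact reads 8.8 N. I'll press a touch lower, then open.

{"api": "move_arm", "payload": {
  "jaw": [1,1,1],
  "xyz": [
    [0,0.05,0],
    [0,0,0],
    [0,0,0]
  ],
  "delta_rot": [
    [0,0,0],
    [0,0,0],
    [0,0,0]
  ]
}}

```text
time_s: 8.13
tcp_pos: [0.5015, -0.3609, 0.0058]
eef_rot: [-1.307, 1.039, -1.041]
force: [-4.9, 4.8, 15.7]
finger_gap: 0.192
```

{"api": "move_arm", "payload": {
  "jaw": [0.5,0.3,0.2,0.2,0.2,0.2],
  "xyz": [
    [0,0,0],
    [0,0,0],
    [0,0,0],
    [0,0,0],
    [0,0,0],
    [0,0,0]
  ],
  "delta_rot": [
    [0,0,0],
    [0,0,0],
    [0,0,0],
    [0,0,0],
    [0,0,0],
    [0,0,0]
  ]
}}

```text
time_s: 8.63
tcp_pos: [0.5013, -0.3609, 0.0046]
eef_rot: [-1.308, 1.04, -1.04]
force: [-0.2, -0.1, -0.0]
finger_gap: 0.4
```

Run:
```python
from h import *
goto(PT,RT)
snap('wrist','w8')
```

```text
now [ 0.5013 -0.3609  0.0046] tool xyz
 [[ 0.225  0.     0.974]
 [-0.974  0.     0.225]
 [-0.    -1.     0.001]] t 8.6333 F [-0.2 -0.1 -0. ] gap 0.4 q [-0.62  0.58 -0.08  0.91  0.    0.72]
shift tool cm [0.02 0.01 0.03]
rot deg [-0.03  0.02 -0.01] shift in new axes cm [0.02 0.01 0.03]
```

View pics/w8.png

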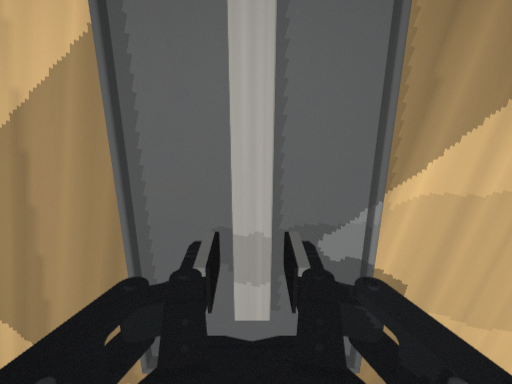

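The bar (columns 235–270) is released and lies in the tray, with clear gaps to both pads. I'll retreat straight up, then back toward the base so the top camera can see.

{"api": "move_arm", "payload": {
  "jaw": [0.2,0.2,0.2,0.2,0.2,0.2,0.2,0.2,0.2,0.2,0.2,0.2],
  "xyz": [
    [0,-0.5,0],
    [0,-1,0],
    [0,-2,0],
    [0,-3,0],
    [0,-3,0],
    [0,-3,0],
    [0,-3,0],
    [0,-3,-1.5],
    [0,-2,-3],
    [0,0,-3],
    [0,0,-3],
    [0,0,0]
  ],
  "delta_rot": [
    [0,0,0],
    [0,0,0],
    [0,0,0],
    [0,0,0],
    [0,0,0],
    [0,0,0],
    [0,0,0],
    [0,0,0],
    [0,0,0],
    [0,0,0],
    [0,0,0],
    [0,0,0]
  ]
}}

```text
time_s: 9.68
tcp_pos: [0.3952, -0.3856, 0.2116]
eef_rot: [-1.308, 1.041, -1.044]
force: [-0.6, 0.2, -0.1]
finger_gap: 0.397
```

Run:
```python
from h import *
goto(PT,RT)
snap('side','s9');snap('top','t9')
crop('s9','s9c',240,60,400,210,5);crop('t9','t9c',110,120,480,290,2)
```

```text
now [ 0.3952 -0.3856  0.2116] tool xyz
 [[ 0.223  0.001  0.975]
 [-0.975 -0.001  0.223]
 [ 0.002 -1.     0.   ]] t 9.6833 F [-0.6  0.2 -0.1] gap 0.397 q [-0.77  0.32  0.06  1.31 -0.    0.57]
shift tool cm [-0.06 20.71 10.92]
rot deg [-0.03 -0.13  0.09] shift in new axes cm [ 0.   20.71 10.93]
```

View pics/s9.png

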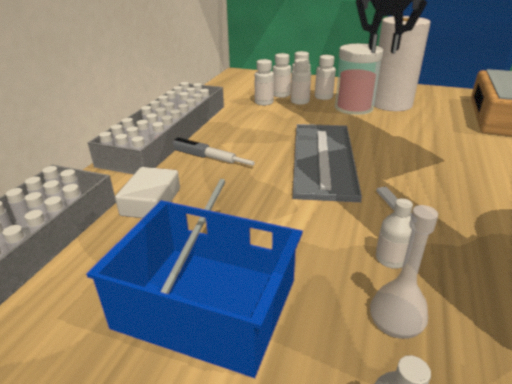

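View pics/t9c.png

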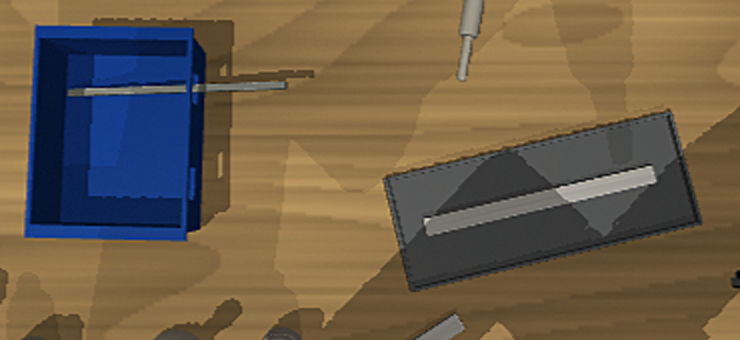

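Run:
```python
from h import *
d=load('t9')
B=np.array([atz(d,110+(u+.5)/2-.5,120+(v+.5)/2-.5,.012) for u,v in[(424,218),(653,165),(656,183),(427,236)]])
c=B.mean(0)-TC; e=B[1]+B[2]-B[0]-B[3]
print('along',c@ET,'across',np.cross(ET,c)[2],'yaw',np.degrees(np.arctan2(e[1],e[0])))
print(robot.finish_job())
```

```text
along -0.0014824871415651166 across -0.0006270462069314551 yaw -77.06420481911921
the job is handed in; nothing more can be done
None
```

I drew the wide bar out through its slot, laid it flat along the middle line of the tray, and let go only once it was down on the tray floor. The job was handed in at about 10 s, well under the 32 s limit.

- **Bar position:** The last top picture puts the bar's centre 0.6 mm off the middle line and 1.5 mm from the tray's centre along its length. It is turned less than 0.1° from the tray. My measurements are good to about 2 mm.
- **Rod and bin:** The rod looks unmoved in its slot, and the bin's other slot is empty. The gripper is clear of everything.
- **Forces:** The most I read was about 17 N, while pressing the bar gently onto the tray floor.
- **One disagreement:** The reported jaw opening on the 20 mm bar came to about 16 mm if the scale is linear. The pictures showed a sound grip and the bar did not slip.

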